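Lever open the heavy flap of the bench bin

TASK

First push the sanding block along the bin's steel-faced flap, past its hinge, until it stands wholly on the wooden ledge behind; slide it, do not lift it. Then press the raised long end of the lever down to its stop with the fingertips, so that its short end heaves the flap up, and finish while still holding the lever down and the flap open. Touch the flap with nothing but the lever while it is up, keep the lever on its fulcrum, and leave everything else where it is.

Things in the scene. Friction and masses are not known exactly. Their poses are not given: they have to be found in the camera images.
- lift_bin: fixed fixture on a plywood baseboard. Origin on the bench surface right below the lever's fulcrum; z up; +y runs level along the lever, from the long pressed end (-y) over the fulcrum (y = 0; bar axis 78 mm up, between steel cheeks 49 mm apart, y -22 to 22 mm, 105 mm high) to the flap (free edge y = 55 mm, hinge y = 235 mm) and the ledge behind it
- flap (a joint): angle of the heavy flap (dark wood faced with steel, 200 mm wide in x, 180 mm from hinge to free edge, 24 mm thick, 1.4 to 2.8 kg) about its level hinge, rad: 0 shut, grows as the free edge rises; about 0.26 with the lever pressed right down on its stop; it falls shut by itself
- flap_edge (a point): middle of the flap's free edge, on its upper face (115 mm up when shut)
- lever: loose wooden lever with a steel nose, 30 mm wide, 20 mm thick, 310 mm long, 0.45 kg, resting in a notch on the fulcrum bar; origin on the bar's axis. It starts with its long end up at 0.3 rad to the level and its nose, 80 mm past the fulcrum, just under the flap. Its axes start parallel to lift_bin's
- lever_long_end (a point): middle of the top face of the paddle at the long end (paddle 50 mm wide, 70 mm long), 190 mm from the fulcrum; about 159 mm up at the start, and about 54 mm up when pressed on to the rubber-topped stop block under it. Pressing takes about 3 to 8 N until the stop
- lever_fulcrum (a point): point of the lever on the axis of the fulcrum bar
- block_center (a point): centre (half-way up) of the loose sanding block, 100 x 60 x 45 mm (x, y, z), wood with a cork sole, about 0.2 kg, lying on the flap with its 100 mm side roughly across the lever's direction; z up
- block: the same sanding block; origin at the centre of its underside
- ledge (a point): centre of the fixed wooden ledge's top, 114 mm up, level with the shut flap: lift_bin y = 240 to 373 mm, x -100 to 100 mm, closed at its far end by a lip 8 mm high. A good place for the block's underside
- glue_bottle: white glue bottle, 52 mm across, 130 mm tall, standing beside the bin; bystander; origin at its underside
- wax_tin: round aluminium tin, 52 mm across, 40 mm tall, standing on the 15 mm baseboard about 66 mm to the -x side of the lever; bystander; origin at its underside
- screw_jar: small glass jar with steel lid, 36 mm across, 45 mm tall, standing on the bin's 15 mm baseboard about 72 mm to the +x side of the lever; bystander; origin at its underside
- offcut: wooden offcut 28 x 70 x 25 mm lying on the 15 mm baseboard about 76 mm to the -x side of the lever; bystander; origin at its underside
- ear_defenders: pair of ear defenders lying on the bench, about 160 x 145 x 38 mm; bystander; origin at its underside
- mallet: hammer with a wooden handle lying on the bench; bystander; origin at its underside
Mind the look-alikes: they are no part of the job. Of the things that look like the block, the smallest one is meant.

How it is judged (in metres and radians):
On the way, in this order (a step that is already met when the one before it is completed fails the run):
1. the sanding block stands wholly on the ledge, the flap still shut (y of block_center in the frame of lift_bin above 0.272 m and z of block_center in the frame of lift_bin above 0.124 m and angle between block's own z axis and vertical below 0.15 rad and value of joint flap below 0.03 rad and linear speed of block below 0.02 m/s), for 0.2 s.
2. the lever, pressed by the fingers, has raised the flap (value of joint flap above 0.23 rad and contact force between lever and flap above 0.5 N and contact force between the fingers and lever above 0.5 N), for 0.3 s.
At the end, for the whole second after the job is handed in: The flap is open by more than 0.23 rad (on the stop: about 0.26) and still, carried by the lever (over 0.5 N), with the fingers still pressing the lever (over 0.5 N); the sanding block lies flat and still on the ledge, its centre at least 37 mm past the hinge line (all of step 2 and y of block_center in the frame of lift_bin above 0.272 m and z of block_center in the frame of lift_bin above 0.124 m and angle between block's own z axis and vertical below 0.15 rad and velocity of joint flap between -0.1 and 0.1 rad/s and linear speed of block below 0.02 m/s); the arm keeps its last pose, push and grip.
It fails at once if the sanding block is lifted (more than 15 mm) or tipped (z of block_center in the frame of lift_bin above 0.1525 m or angle between block's own z axis and vertical above 0.4 rad).
It fails at once if the flap is raised while the block is not on the ledge (value of joint flap above 0.05 rad and not (y of block_center in the frame of lift_bin above 0.265 m)).
It fails at once if the robot touches the flap while it is raised (value of joint flap above 0.05 rad and contact force between any of the fingers, the arm and flap above 0.5 N).
It fails at once if the lever is lifted or knocked off its fulcrum (more than 8 mm) (distance of lever_fulcrum from where it was at the start of the episode above 0.008 m).
It fails at once if a bystander is moved by more than 25 mm or knocked over (distance of any of glue_bottle, wax_tin, screw_jar, offcut, ear_defenders, mallet from where it was at the start of the episode above 0.025 m or angle between any of glue_bottle, wax_tin, screw_jar, offcut, ear_defenders, mallet's own z axis and vertical above 0.35 rad).
It also fails if it takes over 46 s, if anything falls off the work surface, if the arm or the gripper's body presses on something with over 40 N, if the wrist force passes 120 N, or if a joint passes its speed limit or range.

ROBOT

A 7-joint arm with a two-finger parallel gripper is mounted at the origin on the work surface. World frame = base frame: x ahead of the robot, y to its left, z up, the work surface at z = 0. Lengths are in mm, angles in rad, forces in N, time in s.
With the tool pointing down it reaches from about 400 to 875 mm from the base axis. Payload 4.4 kg.
Tool frame: the origin (TCP) lies at the very end of the fingers, on their centre line; the grasp point (between the pads) lies 19 mm behind it; y points along the fingers, z is the direction in which the jaws open and shut, and the axes are right-handed (so a half turn about y gives the same grasp; the last joint's range is limited). The gripper opens to 85 mm and grips with 20 to 120 N. Pads are 22 mm wide; open, the fingers measure 114 mm over their backs; the gripper's body (76 mm by 85 mm) begins 54 mm behind the grasp point. The pads swing forward as they close: fully open they stand 13 mm farther back than shut.
Start: joints at [1.278, 0.628, 0.038, 1.517, -0.027, 0.996, -0.02], TCP at [146.187, -633.362, 231.313] pointing down, gripper open.
Joint ranges: [-3.06, 3.06], [-0.37, 2.12], [-1.25, 1.32], [0.18, 2.47], [-1.1, 4.24], [0.23, 1.98], [-2.94, 2.94]. Speed limits (rad/s): [2.57, 2.57, 3.14, 3.14, 3.14, 3.14, 3.14].

INTERFACE

Orientations are given as [roll, pitch, yaw] about the fixed x, y, z axes, in that order (R = Rz(yaw) Ry(pitch) Rx(roll)).
In Python, from cell import read_state, get_image, finish_job gives the robot as it stands. The module is installed in compiled form; this text tells all that it offers.
- The arm moves only by the tool servo_tool, never from a script. Its argument "increments" is a list of rows, each an object of numbers: "dx", "dy", "dz": the shift along the world's x, y, z in cm; "ax", "ay", "az": the turn, a rotation vector about the world's x, y, z in rad; "claw": the closure, from -1 (fully open) to 1 (shut). A call has 1 to 8 rows; each row is the pose to reach, as a shift and turn from the pose commanded when the call began; what a row does not reach only later rows make up. A row lasts 1/12 s, in which the tool goes at most 41.7 mm and 7.16 degrees, less where a joint would pass 70% of its speed; a pose out of reach is approached as far as the arm can. A call with a gripper value outside its range is refused whole. The fingers move at their own pace and stop on an object; the grip force is fixed at half the most. Time passes only in rows, so rows that repeat a pose let the fingers close. It gives the time, the measured TCP pose, the force and the opening at its end, in the units of the state.
- read_state(): the state, without advancing time (a new reading comes with each control period).
- get_image(name): name is "scene" or "top" or "wrist"; returns a dict with "color" (400x640x3 uint8, red, green, blue), "fov_y" (degrees; the focal length in pixels is half the picture's height over the tangent of half this angle, whatever the lens; pixels are square), "cx", "cy" (the principal point, pixels), "R" (3x3) and "t" (3): a world point X has camera coordinates R X + t. Camera axes: x right, y down, z forward; pixel columns grow to the right and rows downward; lengths in mm; the calibration is good to about 2 mm. A picture is of the moment at which its call begins. There is no depth.
- finish_job(): hands the job in, once; it reports no verdict.
The state is a dict: "clock": time; "qpos": joint angles; "qd": joint speeds; "tau": joint torques, N m; "eef_pos": TCP position; "tool_rot": TCP orientation; "force": force on the tool from outside, world axes, zero at the start; "torque": the same for the moment, N m; "width": finger opening in mm.
Only numpy, scipy, OpenCV 4.12 (cv2) and the standard library are available. Lean on these libraries where they do the work, as an engineer would, in place of code of your own. Each camera call takes 0.05 s, during which the arm holds its last target.

## Working session

There is one attempt and no reset: what is moved stays moved. The work goes in short steps, Python scripts to look and compute and a tool call to move; the robot and the scene stay as the last step left them, time stands still between calls to the robot, and variables do not carry over. Pictures are saved under pics/ and viewed, and the job is handed in when it is done.

Besides the shell and the picture viewer there is one more tool, called by a JSON object that holds its "name" and its "arguments". servo_tool: Moves the arm, as the interface text tells. Its arguments: {"type":"object","properties":{"increments":{"type":"array","items":{"type":"object","properties":{"dx":{"type":"number"},"dy":{"type":"number"},"dz":{"type":"number"},"ax":{"type":"number"},"ay":{"type":"number"},"az":{"type":"number"},"claw":{"type":"number"}}}}},"required":["increments"]}

```bash
mkdir -p pics; python3 - <<'E'
from cell import *
import cv2,pickle
s=read_state();print({k:s[k] for k in ('clock','eef_pos','tool_rot','force','width')})
for n in ('scene','top','wrist'):
    d=get_image(n);cv2.imwrite(f'pics/{n}0.png',d['color'][:,:,::-1]);pickle.dump(d,open(f'{n}0.pkl','wb'))
    print(n,d['fov_y'],d['cx'],d['cy'],d['R'],d['t'])
E
```

```text
{'clock': 0.0, 'eef_pos': array([ 146.04192302, -632.7171528 ,  230.39483225]), 'tool_rot': array([-1.57273066e+00, -5.42095564e-05, -2.91473604e+00]), 'force': array([-0.67632754,  0.26102764, -0.62468971]), 'width': 85.06590670025717}
scene 48.53205017794373 322.22654282790273 198.73490342762776 [[ 0.67732812  0.73556444  0.01309855]
 [ 0.53077688 -0.47627048 -0.70102948]
 [-0.5094139   0.48177939 -0.71301199]] [-411.45618147 -151.28782293 1308.57102697]
top 57.69167084461437 317.31570010031305 204.61198789992451 [[ 0.03039359 -0.99953588 -0.00206052]
 [-0.97222159 -0.02908425 -0.23224833]
 [ 0.23208061  0.00906214 -0.97265434]] [ 66.3179629  550.8942611  826.70411745]
wrist 67.2552456303174 314.447574031601 202.46458331628557 [[ 0.22482978 -0.974397   -0.00143666]
 [-0.9252013  -0.21394061  0.31341979]
 [-0.30570266 -0.0691369  -0.94961359]] [-649.04379236  -40.12218552  380.17342009]
```

View pics/scene0.png

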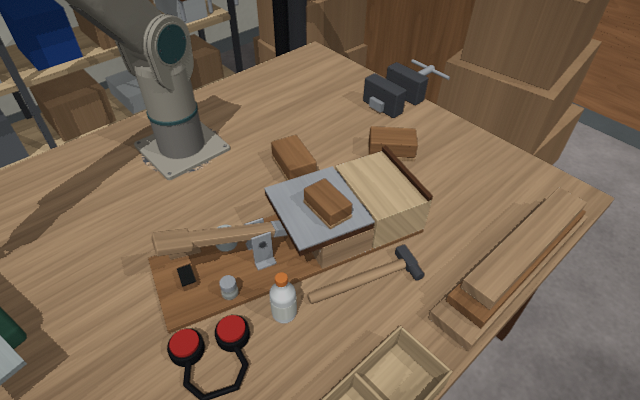

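View pics/top0.png

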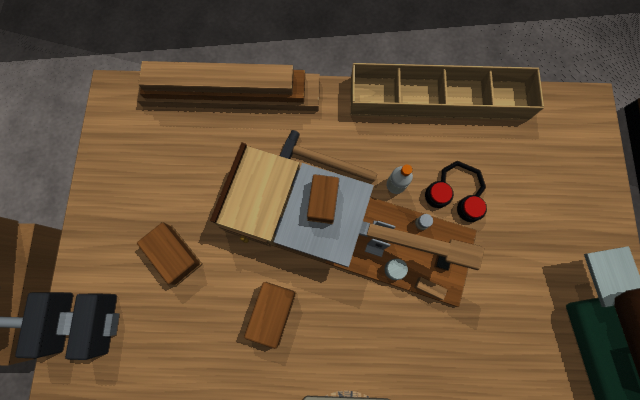

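View pics/wrist0.png

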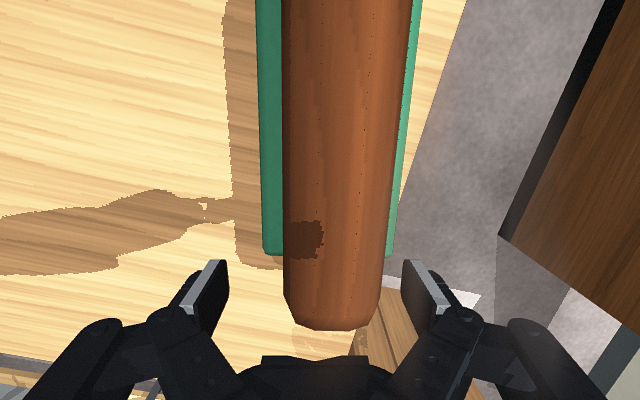

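Three things could be the block, by top-view pixel: one on the flap at (323,198), and two on the bench at (168,254) and (267,316). The block on the flap fits the description and looks smallest. I'll check it in close crops.

```bash
cat > h.py <<'E'
import numpy as np,cv2,pickle
def f(d): return 200/np.tan(np.radians(d['fov_y'])/2)
def proj(d,X):
    c=d['R']@np.asarray(X,float)+d['t']; return f(d)*c[:2]/c[2]+[d['cx'],d['cy']]
def unp(d,px,z):
    r=d['R'].T@np.array([(px[0]-d['cx'])/f(d),(px[1]-d['cy'])/f(d),1]); o=-d['R'].T@d['t']
    return o+r*(z-o[2])/r[2]
def load(n): return pickle.load(open(n+'.pkl','rb'))
def crop(d,x0,y0,x1,y1,k,fn): 
    cv2.imwrite(fn,cv2.resize(d['color'][y0:y1,x0:x1,::-1],None,fx=k,fy=k,interpolation=cv2.INTER_CUBIC))
E
python3 - <<'E'
from h import *
crop(load('top0'),200,130,360,280,4,'pics/c1.png')
crop(load('top0'),330,150,500,310,4,'pics/c2.png')
crop(load('scene0'),140,140,440,340,2.6,'pics/c3.png')
E
```

```text
(no output)
```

View pics/c1.png

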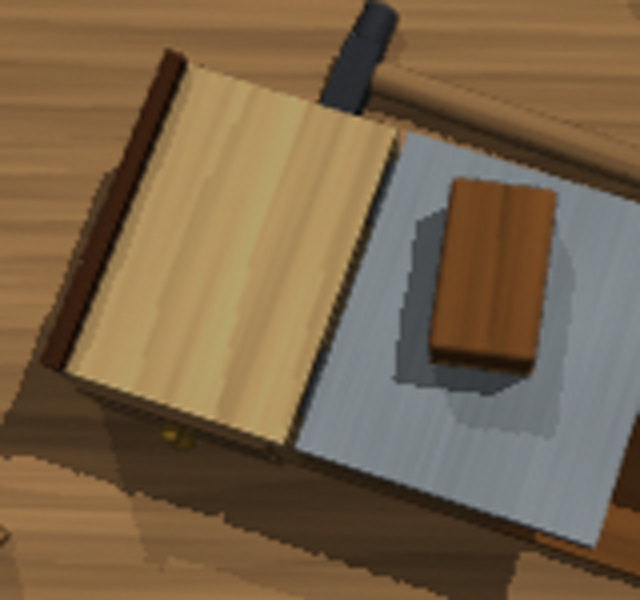

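View pics/c2.png

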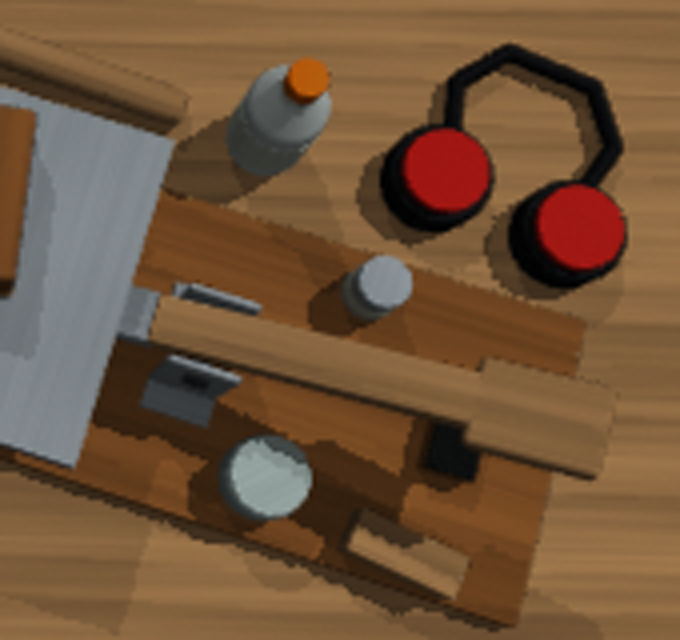

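View pics/c3.png

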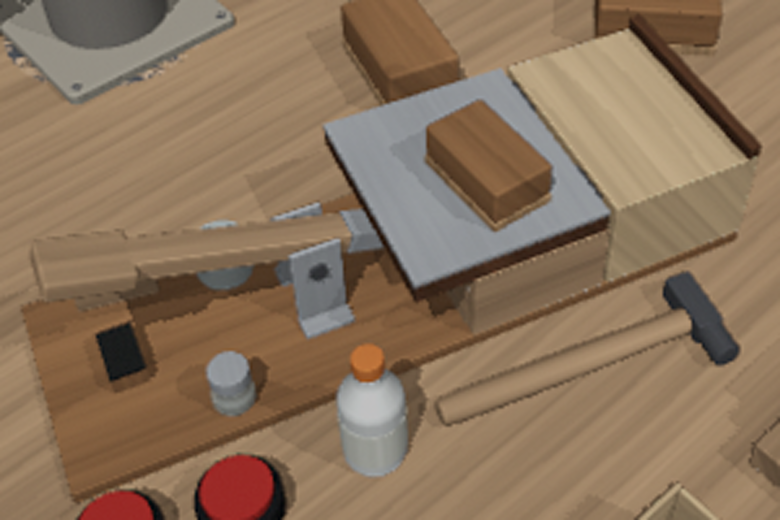

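The crops confirm it. The block on the flap, top view (323,198), has a cork sole and is visibly smaller than the two on the bench. Next I'll fit the poses.

```bash
python3 - <<'E'
from h import *
from scipy.optimize import least_squares
T,S=load('top0'),load('scene0')
c1=lambda x,y:(200+x/4-.4,130+y/4-.4); c2=lambda x,y:(330+x/4-.4,150+y/4-.4); c3=lambda x,y:(140+x/2.6-.3,140+y/2.6-.3)
W=lambda p,l:[p[0]+np.cos(p[2])*l[0]-np.sin(p[2])*l[1],p[1]+np.sin(p[2])*l[0]+np.cos(p[2])*l[1],l[2]]
obs=[(T,c1(408,132),(100,235,115)),(T,c1(295,447),(-100,235,115)),(T,c1(596,548),(-100,55,115)),(T,c2(173,143),(100,55,115)),
(S,c3(325,128),(-100,55,115)),(S,c3(415,286),(100,55,115)),(S,c3(608,213),(100,235,115)),(S,c3(508,75),(-100,235,115))]
r=least_squares(lambda p:np.concatenate([proj(d,W(p,l))-px for d,px,l in obs]),[450,50,-.3],x_scale=[100,100,1])
p=r.x;print('bin',p,r.fun.reshape(-1,2).round(1).tolist())
ob=[(T,c1(453,178),(50,30,160)),(T,c1(556,190),(50,-30,160)),(T,c1(535,350),(-50,-30,160)),(T,c1(430,348),(-50,30,160)),
(S,c3(482,102),(-50,30,160)),(S,c3(552,167),(50,30,160)),(S,c3(497,190),(50,-30,160)),(S,c3(428,125),(-50,-30,160))]
q=least_squares(lambda p:np.concatenate([proj(d,W(p,l))-px for d,px,l in ob]),[450,50,-.3],x_scale=[100,100,1])
print('block',q.x,q.fun.reshape(-1,2).round(1).tolist())
v=q.x[:2]-p[:2];c,s=np.cos(p[2]),np.sin(p[2])
print('block in bin',c*v[0]+s*v[1],-s*v[0]+c*v[1],q.x[2]-p[2])
for n,l in dict(long=(0,-181,159),longdown=(0,-190,54),ledge=(0,306,114),fulc=(0,0,78),behind=(0,30,118)).items(): print(n,np.round(W(p,l),1),proj(T,W(p,l)).round(1),proj(S,W(p,l)).round(1))
np.save('bin.npy',p)
for px in [c2(612,395),c2(600,478),c2(484,360),c2(466,445)]:
    w=unp(T,px,159);v=w[:2]-p[:2];print(c*v[0]+s*v[1],-s*v[0]+c*v[1])
E
```

```text
bin [ 4.76920272e+02 -7.30011172e+01 -2.94460259e-01] [[0.1, -1.0], [-0.8, -0.5], [-0.0, -0.0], [1.4, -0.6], [-0.5, -1.1], [-0.5, 0.1], [1.6, 0.1], [-1.6, -2.3]]
block [ 5.45851947e+02  7.02009153e+01 -1.02733455e-01] [[-0.3, -1.3], [0.6, -0.9], [0.4, 2.8], [-0.8, -0.3], [-0.1, -1.9], [1.5, -0.9], [0.1, 2.7], [-1.4, 0.2]]
block in bin 24.404203480313477 157.04404725684697 0.19172680413568563
long [ 424.4 -246.2  159. ] [470.9 255.9] [166.  239.9]
longdown [ 421.8 -254.8   54. ] [456.6 261.3] [173.5 273. ]
ledge [565.7 219.8 114. ] [259.  190.9] [379.5 183.6]
fulc [476.9 -73.   78. ] [382.1 234.7] [258. 236.]
behind [485.6 -44.3 118. ] [372.4 227.8] [269.5 219.6]
23.557524206902087 -200.9305652992441
-21.148833687521147 -204.5022095185523
20.103724581516556 -132.04224418588714
-26.8411888028362 -133.7937454131801
```

The block is at bin (24,157), turned 0.19 rad relative to the bin. I'll push with the fingers half open and the jaw axis along bin x, which gives two contact points. First move: up and over to bin (24,92).

{"name": "servo_tool", "arguments": {"increments": [{"dz":3,"claw":-0.2},{"dx":2,"dy":3.4,"dz":3,"az":0.06,"claw":-0.2},{"dx":4,"dy":6.7,"dz":3,"az":0.12,"claw":-0.2},{"dx":6,"dy":10,"dz":3,"az":0.18,"claw":-0.2},{"dx":8,"dy":13.4,"dz":3,"az":0.24,"claw":-0.2},{"dx":10,"dy":16.8,"dz":3,"az":0.3,"claw":-0.2},{"dx":12,"dy":20.1,"dz":3,"az":0.36,"claw":-0.2},{"dx":14,"dy":23.5,"dz":3,"az":0.42,"claw":-0.2}]}}

```text
invalid input at $.increments[0]: expected keys dx, dy, dz, ax, ay, az, claw
```

{"name": "servo_tool", "arguments": {"increments": [{"dx":2,"dy":3.4,"az":0.06,"claw":-0.2},{"dx":4,"dy":6.7,"az":0.12,"claw":-0.2},{"dx":6,"dy":10,"az":0.18,"claw":-0.2},{"dx":8,"dy":13.4,"az":0.24,"claw":-0.2},{"dx":10,"dy":16.8,"az":0.3,"claw":-0.2},{"dx":12,"dy":20.1,"az":0.36,"claw":-0.2},{"dx":14,"dy":23.5,"az":0.42,"claw":-0.2},{"dx":14,"dy":23.5,"az":0.42,"claw":-0.2}]}}

```text
invalid input at $.increments[0]: expected keys dx, dy, dz, ax, ay, az, claw
```

All seven keys are required.

{"name": "servo_tool", "arguments": {"increments": [{"dx":0,"dy":0,"dz":3,"ax":0,"ay":0,"az":0,"claw":-0.2},{"dx":4,"dy":6.7,"dz":3,"ax":0,"ay":0,"az":0.12,"claw":-0.2},{"dx":6,"dy":10,"dz":3,"ax":0,"ay":0,"az":0.18,"claw":-0.2},{"dx":8,"dy":13.4,"dz":3,"ax":0,"ay":0,"az":0.24,"claw":-0.2},{"dx":10,"dy":16.8,"dz":3,"ax":0,"ay":0,"az":0.3,"claw":-0.2},{"dx":12,"dy":20.1,"dz":3,"ax":0,"ay":0,"az":0.36,"claw":-0.2},{"dx":14,"dy":23.5,"dz":3,"ax":0,"ay":0,"az":0.42,"claw":-0.2},{"dx":16,"dy":27,"dz":3,"ax":0,"ay":0,"az":0.48,"claw":-0.2}]}}

```text
clock: 0.82
eef_pos: [295.7, -380.6, 261.3]
tool_rot: [-1.571, 0.0, -2.432]
force: [0.2, -0.1, 0.4]
width: 51.3
```

{"name": "servo_tool", "arguments": {"increments": [{"dx":2,"dy":3.3,"dz":0,"ax":0,"ay":0,"az":0.06,"claw":-0.2},{"dx":4,"dy":6.7,"dz":0,"ax":0,"ay":0,"az":0.12,"claw":-0.2},{"dx":6,"dy":10,"dz":0,"ax":0,"ay":0,"az":0.18,"claw":-0.2},{"dx":8,"dy":13.4,"dz":0,"ax":0,"ay":0,"az":0.24,"claw":-0.2},{"dx":10,"dy":16.8,"dz":0,"ax":0,"ay":0,"az":0.3,"claw":-0.2},{"dx":12,"dy":20.1,"dz":0,"ax":0,"ay":0,"az":0.36,"claw":-0.2},{"dx":14,"dy":23.5,"dz":0,"ax":0,"ay":0,"az":0.42,"claw":-0.2},{"dx":16,"dy":27,"dz":0,"ax":0,"ay":0,"az":0.48,"claw":-0.2}]}}

```text
clock: 1.48
eef_pos: [455.5, -111.1, 261.4]
tool_rot: [-1.571, -0.0, -1.952]
force: [1.5, -0.6, -0.4]
width: 51.4
```

{"name": "servo_tool", "arguments": {"increments": [{"dx":2,"dy":3.3,"dz":0,"ax":0,"ay":0,"az":0.06,"claw":-0.2},{"dx":4,"dy":6.7,"dz":-2,"ax":0,"ay":0,"az":0.09,"claw":-0.2},{"dx":6,"dy":10.1,"dz":-5,"ax":0,"ay":0,"az":0.09,"claw":-0.2},{"dx":6,"dy":10.1,"dz":-8,"ax":0,"ay":0,"az":0.09,"claw":-0.2},{"dx":6,"dy":10.1,"dz":-9,"ax":0,"ay":0,"az":0.09,"claw":-0.2},{"dx":6,"dy":10.1,"dz":-9,"ax":0,"ay":0,"az":0.09,"claw":-0.2}]}}

```text
clock: 1.98
eef_pos: [512.5, -11.4, 168.5]
tool_rot: [-1.578, -0.002, -1.863]
force: [-1.5, 0.5, 0.0]
width: 51.3
```

```bash
python3 - <<'E'
from cell import *
from h import *
p=np.load('bin.npy');s=read_state();v=s['eef_pos'][:2]-p[:2];c,sn=np.cos(p[2]),np.sin(p[2])
print('bin',c*v[0]+sn*v[1],-sn*v[0]+c*v[1],s['eef_pos'][2],s['tool_rot'],s['force'],s['width'])
d=get_image('scene');crop(d,180,80,440,280,3,'pics/s2.png')
d=get_image('top');crop(d,200,130,400,290,4,'pics/t2.png')
E
```

```text
bin 16.216171919292904 69.29494873323377 168.50323828135072 [-1.57757338 -0.00237209 -1.86317623] [-1.45883886e+00  4.84405528e-01  1.18328936e-03] 51.320699607322126
```

View pics/s2.png

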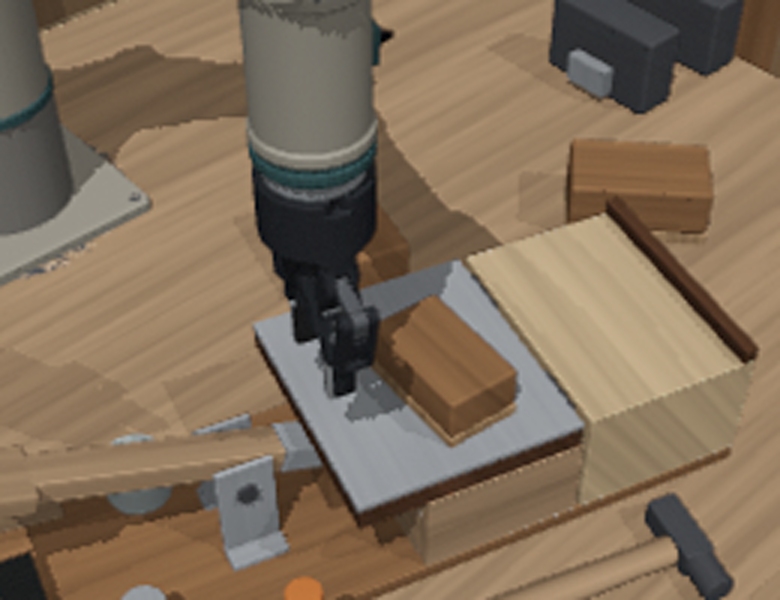

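View pics/t2.png

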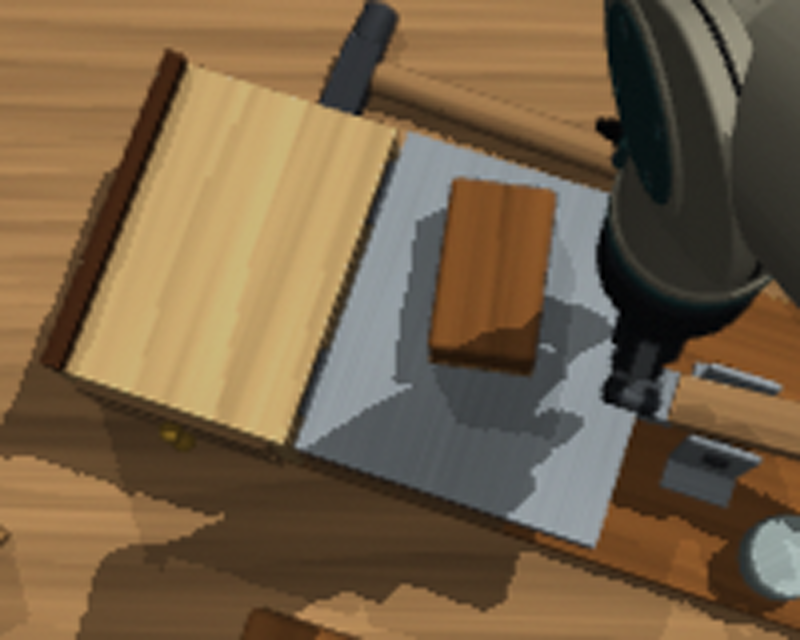

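The gripper is in front of the block and clear of it. Next I descend to about 127 mm.

{"name": "servo_tool", "arguments": {"increments": [{"dx":0,"dy":0,"dz":0,"ax":0,"ay":0,"az":0,"claw":-0.2},{"dx":0,"dy":0,"dz":-1,"ax":0,"ay":0,"az":0,"claw":-0.2},{"dx":0,"dy":0,"dz":-2,"ax":0,"ay":0,"az":0,"claw":-0.2},{"dx":0,"dy":0,"dz":-3,"ax":0,"ay":0,"az":0,"claw":-0.2},{"dx":0,"dy":0,"dz":-4,"ax":0,"ay":0,"az":0,"claw":-0.2},{"dx":0,"dy":0,"dz":-4,"ax":0,"ay":0,"az":0,"claw":-0.2},{"dx":0,"dy":0,"dz":-4,"ax":0,"ay":0,"az":0,"claw":-0.2}]}}

```text
clock: 2.67
eef_pos: [514.4, -11.6, 130.4]
tool_rot: [-1.573, -0.001, -1.865]
force: [0.6, 0.2, -0.2]
width: 50.9
```

```bash
cat > look.py <<'E'
import sys
from cell import *
from h import *
n=sys.argv[1]
p=np.load('bin.npy');s=read_state();v=s['eef_pos'][:2]-p[:2];c,sn=np.cos(p[2]),np.sin(p[2])
print('tcp in bin',c*v[0]+sn*v[1],-sn*v[0]+c*v[1],s['eef_pos'],s['tool_rot'],s['force'],s['width'],s['clock'])
d=get_image('scene');crop(d,180,80,440,280,3,f'pics/s{n}.png');pickle.dump(d,open(f's{n}.pkl','wb'))
d=get_image('top');crop(d,200,130,400,290,4,f'pics/t{n}.png');pickle.dump(d,open(f't{n}.pkl','wb'))
E
python3 look.py 3
```

```text
tcp in bin 18.04318877697008 69.67881657248802 [514.40928443 -11.55790694 130.40414382] [-1.57268875e+00 -5.10487717e-04 -1.86470442e+00] [ 0.57401563  0.23856967 -0.17450113] 50.898698672925896 2.6667
```

View pics/s3.png

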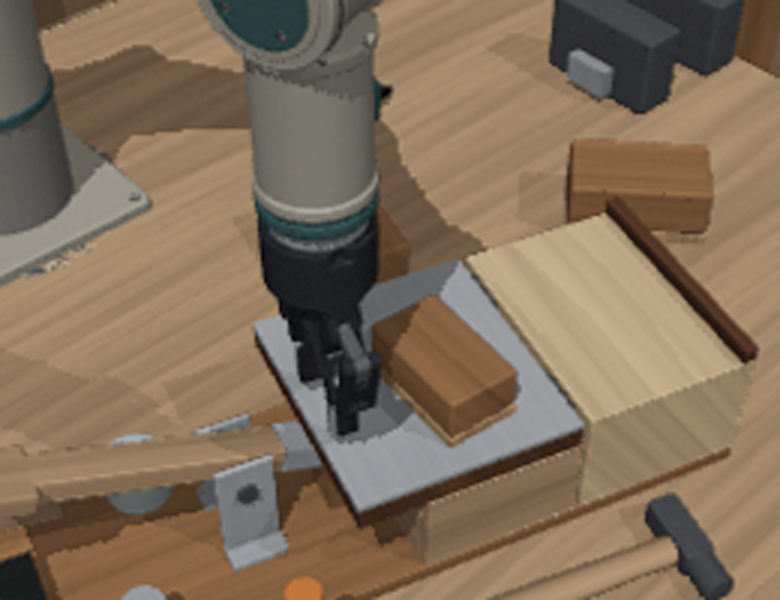

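{"name": "servo_tool", "arguments": {"increments": [{"dx":0.5,"dy":0,"dz":-0.5,"ax":0,"ay":0,"az":0,"claw":-0.2},{"dx":0.8,"dy":0.8,"dz":-0.6,"ax":0,"ay":0,"az":0,"claw":-0.2},{"dx":1.1,"dy":1.7,"dz":-0.6,"ax":0,"ay":0,"az":0,"claw":-0.2},{"dx":1.4,"dy":2.7,"dz":-0.6,"ax":0,"ay":0,"az":0,"claw":-0.2},{"dx":1.7,"dy":3.7,"dz":-0.6,"ax":0,"ay":0,"az":0,"claw":-0.2},{"dx":2.0,"dy":4.6,"dz":-0.6,"ax":0,"ay":0,"az":0,"claw":-0.2},{"dx":2.3,"dy":5.6,"dz":-0.6,"ax":0,"ay":0,"az":0,"claw":-0.2},{"dx":2.6,"dy":6.5,"dz":-0.6,"ax":0,"ay":0,"az":0,"claw":-0.2}]}}

```text
clock: 3.43
eef_pos: [541.2, 54.7, 125.4]
tool_rot: [-1.571, -0.0, -1.864]
force: [0.2, -1.5, -0.7]
width: 51.4
```

```bash
python3 look.py 4
```

```text
tcp in bin 24.472233998692452 140.83109320909713 [541.21167106  54.66604012 125.35232398] [-1.57087308e+00 -1.48817819e-04 -1.86421515e+00] [ 0.24039185 -1.52099462 -0.70303179] 51.42242753041351 3.4333
```

View pics/s4.png

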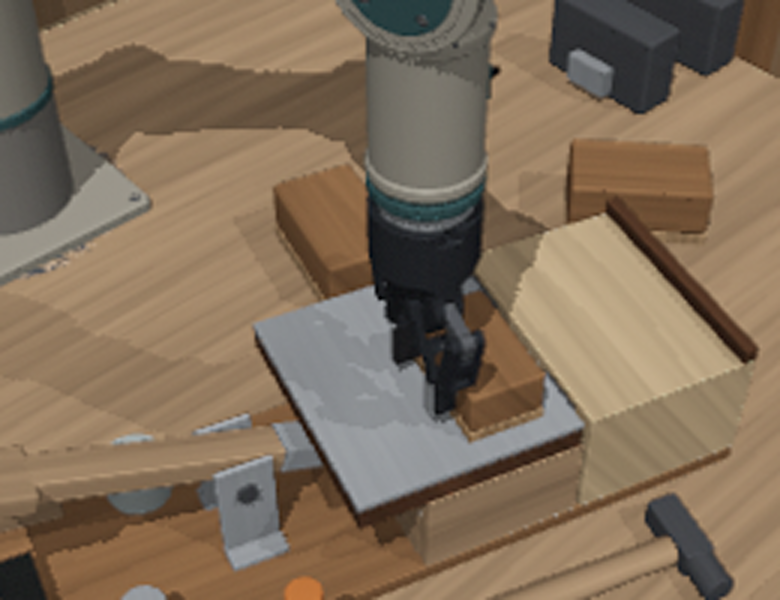

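View pics/t4.png

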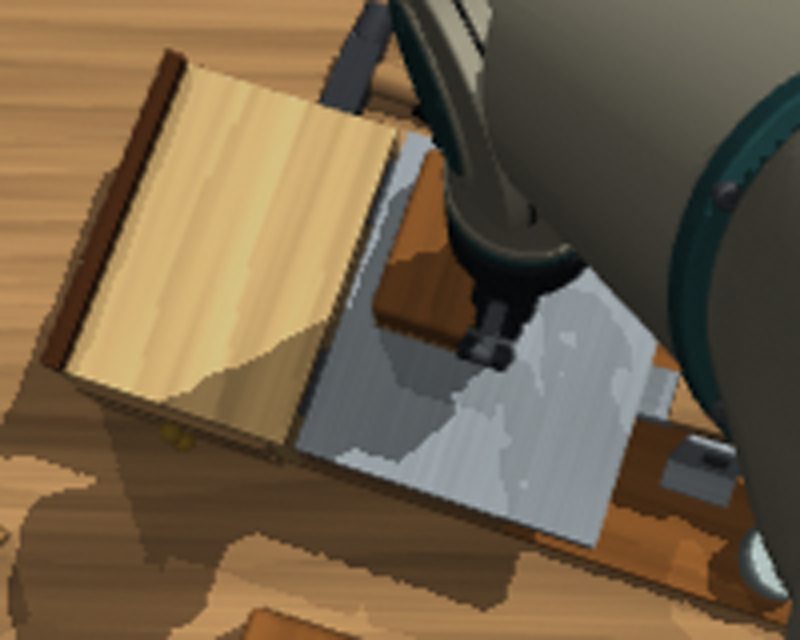

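The block has squared up against the two fingers and is sliding, so I'll continue the push.

{"name": "servo_tool", "arguments": {"increments": [{"dx":0.3,"dy":1.0,"dz":0,"ax":0,"ay":0,"az":0,"claw":-0.2},{"dx":0.6,"dy":1.9,"dz":0,"ax":0,"ay":0,"az":0,"claw":-0.2},{"dx":0.9,"dy":2.9,"dz":0,"ax":0,"ay":0,"az":0,"claw":-0.2},{"dx":1.2,"dy":3.8,"dz":0,"ax":0,"ay":0,"az":0,"claw":-0.2},{"dx":1.45,"dy":4.8,"dz":0,"ax":0,"ay":0,"az":0,"claw":-0.2},{"dx":1.75,"dy":5.7,"dz":0,"ax":0,"ay":0,"az":0,"claw":-0.2},{"dx":2.05,"dy":6.7,"dz":0,"ax":0,"ay":0,"az":0,"claw":-0.2},{"dx":2.3,"dy":7.65,"dz":0,"ax":0,"ay":0,"az":0,"claw":-0.2}]}}

```text
clock: 4.2
eef_pos: [564.4, 131.2, 125.3]
tool_rot: [-1.571, 0.0, -1.865]
force: [-0.3, -1.5, -0.6]
width: 51.5
```

```bash
python3 look.py 5
```

```text
tcp in bin 24.453127817997682 220.82395428603172 [564.40918597 131.22146769 125.25841532] [-1.57073993e+00  3.74570423e-04 -1.86463920e+00] [-0.26942113 -1.50215397 -0.57478467] 51.46981932817084 4.2
```

View pics/s5.png

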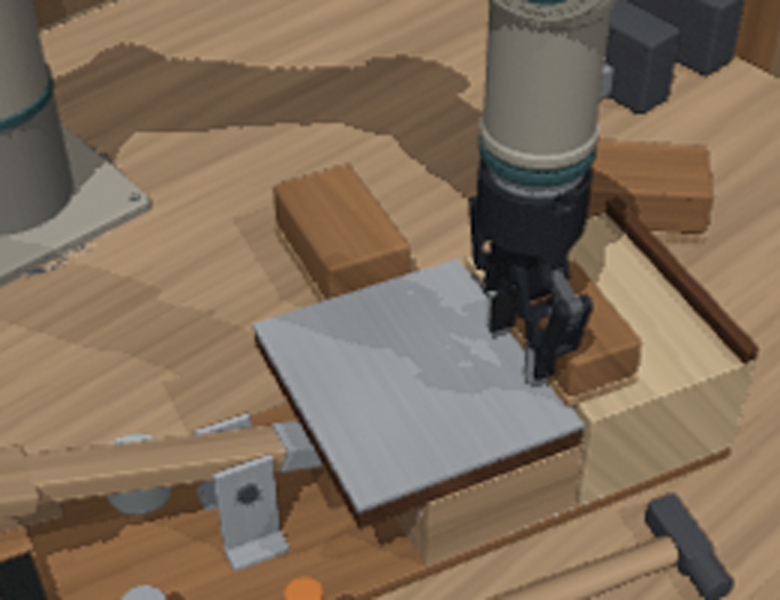

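View pics/t5.png

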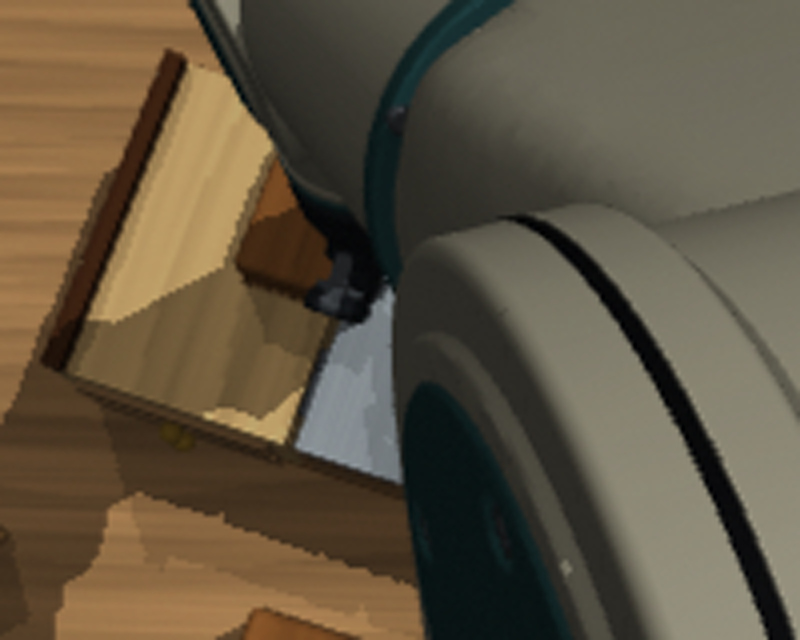

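About 40 mm more should put the centre near y = 300.

{"name": "servo_tool", "arguments": {"increments": [{"dx":0.3,"dy":1.0,"dz":0,"ax":0,"ay":0,"az":0,"claw":-0.2},{"dx":0.6,"dy":1.9,"dz":0,"ax":0,"ay":0,"az":0,"claw":-0.2},{"dx":0.9,"dy":2.8,"dz":0,"ax":0,"ay":0,"az":0,"claw":-0.2},{"dx":1.1,"dy":3.5,"dz":0,"ax":0,"ay":0,"az":0,"claw":-0.2},{"dx":1.15,"dy":3.8,"dz":0,"ax":0,"ay":0,"az":0,"claw":-0.2},{"dx":1.15,"dy":3.8,"dz":0,"ax":0,"ay":0,"az":0,"claw":-0.2},{"dx":1.15,"dy":3.8,"dz":0,"ax":0,"ay":0,"az":0,"claw":-0.2}]}}

```text
clock: 4.88
eef_pos: [575.6, 168.3, 125.3]
tool_rot: [-1.571, 0.0, -1.864]
force: [-0.5, -0.8, 0.6]
width: 51.6
```

{"name": "servo_tool", "arguments": {"increments": [{"dx":-0.3,"dy":-1.0,"dz":0,"ax":0,"ay":0,"az":0,"claw":-0.2},{"dx":-0.9,"dy":-3.0,"dz":0.5,"ax":0,"ay":0,"az":0,"claw":-0.2},{"dx":-1.5,"dy":-5.0,"dz":3,"ax":0,"ay":0,"az":0,"claw":-0.2},{"dx":-2.4,"dy":-8.0,"dz":6,"ax":0,"ay":0,"az":0,"claw":0.2},{"dx":-3.3,"dy":-11.0,"dz":9,"ax":0,"ay":0,"az":0,"claw":0.6},{"dx":-4.2,"dy":-14.0,"dz":11,"ax":0,"ay":0,"az":0,"claw":1},{"dx":-5.3,"dy":-17.5,"dz":11,"ax":0,"ay":0,"az":0,"claw":1},{"dx":-6.3,"dy":-21.0,"dz":11,"ax":0,"ay":0,"az":0,"claw":1}]}}

```text
clock: 5.55
eef_pos: [512.1, -44.6, 237.1]
tool_rot: [-1.567, 0.0, -1.866]
force: [0.4, -0.9, -0.6]
width: -0.1
```

```bash
python3 look.py 6
```

```text
tcp in bin 25.44593851174619 37.41208225093243 [512.12885108 -44.58429746 237.11217309] [-1.56715440e+00  2.38110709e-05 -1.86563546e+00] [ 0.44043731 -0.91997904 -0.59406758] -0.06095774065500847 5.55
```

View pics/s6.png

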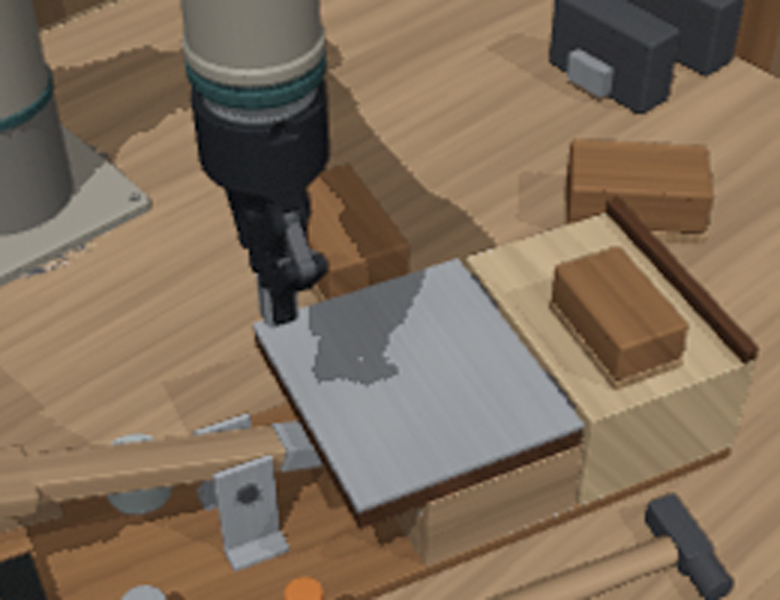

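View pics/t6.png

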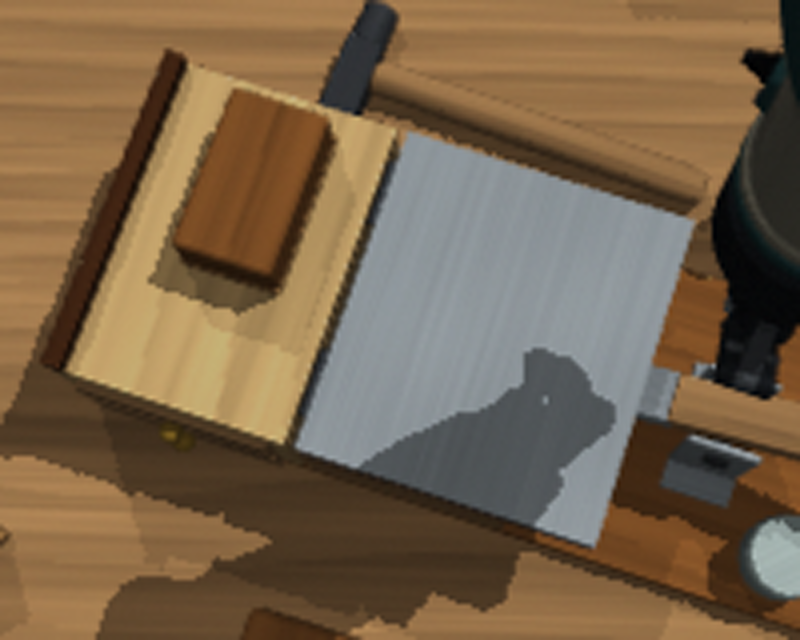

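The block is well on the ledge and the flap is shut. Next, hover over the paddle with the fingers shut.

{"name": "servo_tool", "arguments": {"increments": [{"dx":-1.2,"dy":-2.8,"dz":0,"ax":0,"ay":0,"az":0,"claw":1},{"dx":-2.4,"dy":-5.6,"dz":0,"ax":0,"ay":0,"az":0,"claw":1},{"dx":-3.6,"dy":-8.4,"dz":0,"ax":0,"ay":0,"az":0,"claw":1},{"dx":-4.9,"dy":-11.3,"dz":0,"ax":0,"ay":0,"az":0,"claw":1},{"dx":-6.1,"dy":-14.1,"dz":0,"ax":0,"ay":0,"az":0,"claw":1},{"dx":-7.4,"dy":-17,"dz":-1.5,"ax":0,"ay":0,"az":0,"claw":1},{"dx":-8.6,"dy":-19.8,"dz":-3.5,"ax":0,"ay":0,"az":0,"claw":1},{"dx":-8.6,"dy":-19.8,"dz":-4.5,"ax":0,"ay":0,"az":0,"claw":1}]}}

```text
clock: 6.32
eef_pos: [421.4, -246.7, 188.7]
tool_rot: [-1.574, -0.004, -1.875]
force: [-0.5, 0.0, -0.6]
width: 0.4
```

```bash
sed -i 's/crop(d,180,80,440,280,3/crop(d,120,100,440,300,2.4/;s/crop(d,200,130,400,290,4/crop(d,220,130,490,310,2.9/' look.py; python3 look.py 7; python3 - <<'E'
from h import *
p=np.load('bin.npy');c,s=np.cos(p[2]),np.sin(p[2])
T=load('t6')
for px in [(235,88),(332,122),(275,278),(175,240)]:
    w=unp(T,(200+px[0]/4-.4,130+px[1]/4-.4),159);v=w[:2]-p[:2];print(c*v[0]+s*v[1],-s*v[0]+c*v[1])
E
```

```text
tcp in bin -2.695492576242799 -182.37719615566255 [ 421.41066951 -246.74630818  188.66125119] [-1.57421035 -0.00405347 -1.87514583] [-0.52235731  0.0469881  -0.57714311] 0.3806697868145311 6.3167
76.72427074985484 328.9441774783225
75.0362252013504 269.82298660274625
-20.329121085996213 268.631247572077
-17.62434221747168 328.62725289667253
```

View pics/s7.png

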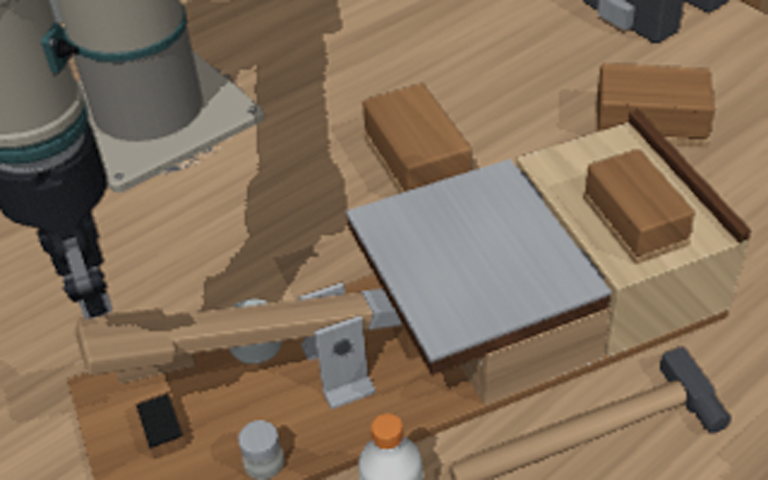

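View pics/t7.png

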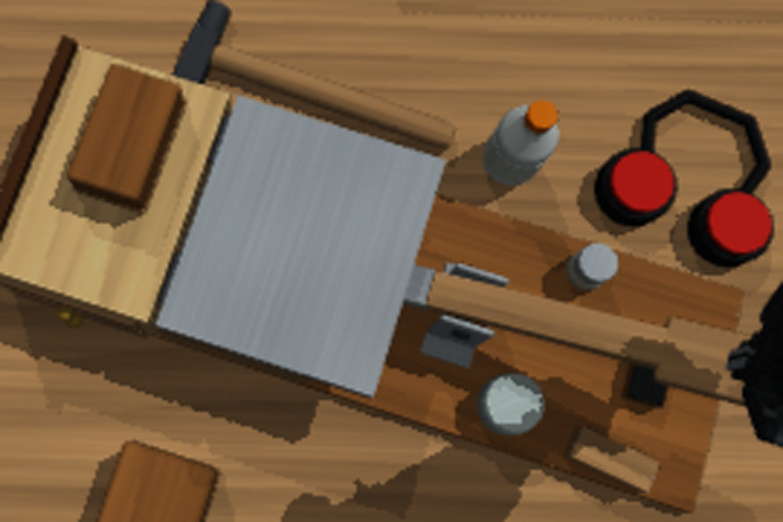

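The block centre is at about bin (28,299), as planned. Now I settle and lower to contact.

{"name": "servo_tool", "arguments": {"increments": [{"dx":0,"dy":0,"dz":0,"ax":0,"ay":0,"az":0,"claw":1},{"dx":0,"dy":0,"dz":-1,"ax":0,"ay":0,"az":0,"claw":1},{"dx":0,"dy":0,"dz":-2,"ax":0,"ay":0,"az":0,"claw":1},{"dx":0,"dy":0,"dz":-2.5,"ax":0,"ay":0,"az":0,"claw":1},{"dx":0,"dy":0,"dz":-2.5,"ax":0,"ay":0,"az":0,"claw":1}]}}

```text
clock: 6.83
eef_pos: [426.4, -239.0, 164.7]
tool_rot: [-1.572, 0.001, -1.863]
force: [-0.2, 0.6, -0.3]
width: 0.2
```

```bash
python3 look.py 8
```

```text
tcp in bin -0.19029546677668208 -173.55217139787354 [ 426.36926878 -239.02818874  164.6559538 ] [-1.57230404e+00  5.38510408e-04 -1.86319001e+00] [-0.2403325   0.58941178 -0.33413225] 0.23256654829183662 6.8333
```

View pics/s8.png

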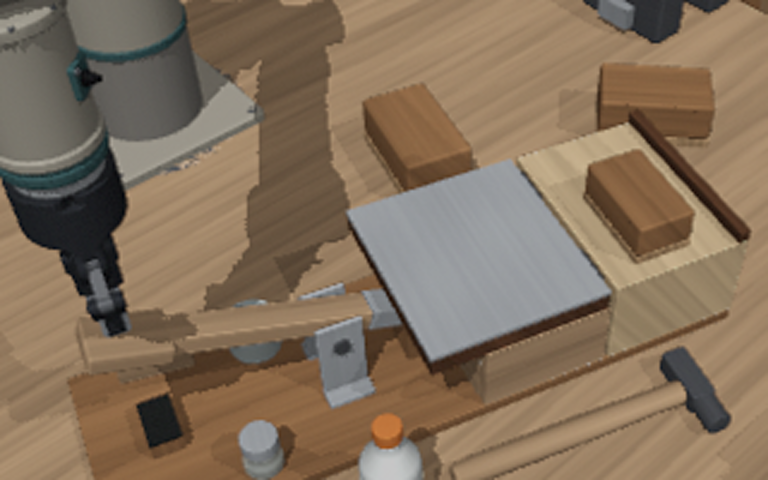

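The fingertips are over the middle of the paddle, about 6 mm above it. I'll press down following the paddle's arc.

{"name": "servo_tool", "arguments": {"increments": [{"dx":0,"dy":0,"dz":-0.5,"ax":0,"ay":0,"az":0,"claw":1},{"dx":-0.1,"dy":-0.3,"dz":-1.4,"ax":0,"ay":0,"az":0,"claw":1},{"dx":-0.2,"dy":-0.7,"dz":-2.3,"ax":0,"ay":0,"az":0,"claw":1},{"dx":-0.3,"dy":-1.0,"dz":-3.1,"ax":0,"ay":0,"az":0,"claw":1},{"dx":-0.4,"dy":-1.25,"dz":-3.9,"ax":0,"ay":0,"az":0,"claw":1},{"dx":-0.45,"dy":-1.4,"dz":-4.7,"ax":0,"ay":0,"az":0,"claw":1}]}}

```text
clock: 7.43
eef_pos: [422.9, -253.7, 117.8]
tool_rot: [-1.57, 0.001, -1.864]
force: [0.6, 4.0, 6.6]
width: -0.0
```

```bash
python3 look.py 9
```

```text
tcp in bin 0.6965285613783436 -188.5683920395032 [ 422.8598646  -253.6554722   117.80130848] [-1.56951760e+00  1.04943608e-03 -1.86429697e+00] [0.63990655 3.97466282 6.5915297 ] -0.03860260778195942 7.4333
```

View pics/s9.png

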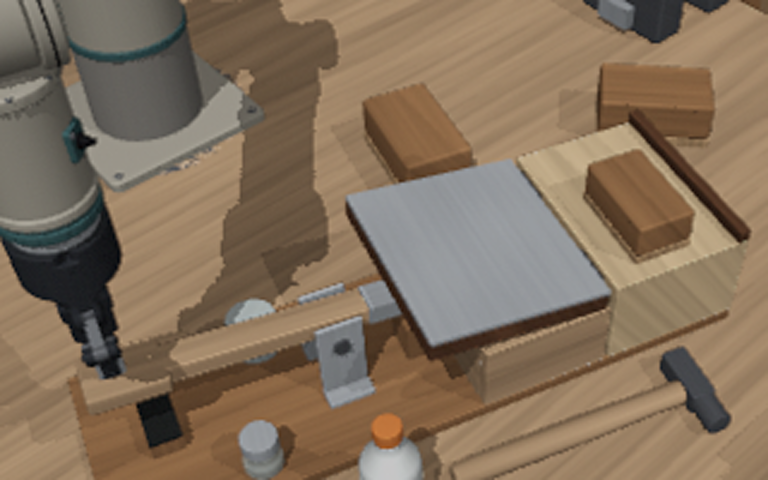

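The flap is rising and the force is 6.6 N up, as expected. Continue straight down toward the stop.

{"name": "servo_tool", "arguments": {"increments": [{"dx":0,"dy":0,"dz":-0.8,"ax":0,"ay":0,"az":0,"claw":1},{"dx":0,"dy":0,"dz":-1.6,"ax":0,"ay":0,"az":0,"claw":1},{"dx":0,"dy":0,"dz":-2.4,"ax":0,"ay":0,"az":0,"claw":1},{"dx":0,"dy":0,"dz":-3.2,"ax":0,"ay":0,"az":0,"claw":1},{"dx":0,"dy":0,"dz":-4,"ax":0,"ay":0,"az":0,"claw":1},{"dx":0,"dy":0,"dz":-4.8,"ax":0,"ay":0,"az":0,"claw":1},{"dx":0,"dy":0,"dz":-5.4,"ax":0,"ay":0,"az":0,"claw":1},{"dx":0,"dy":0,"dz":-5.8,"ax":0,"ay":0,"az":0,"claw":1}]}}

```text
clock: 8.2
eef_pos: [421.5, -256.6, 60.2]
tool_rot: [-1.57, -0.003, -1.867]
force: [-0.6, -2.4, 6.7]
width: 0.4
```

```bash
python3 look.py 10
```

```text
tcp in bin 0.2529266637957974 -191.75843597253632 [ 421.50953047 -256.57946957   60.24335339] [-1.5702757  -0.00277713 -1.86669011] [-0.56384643 -2.44983948  6.65277307] 0.3967334451414729 8.2
```

View pics/s10.png

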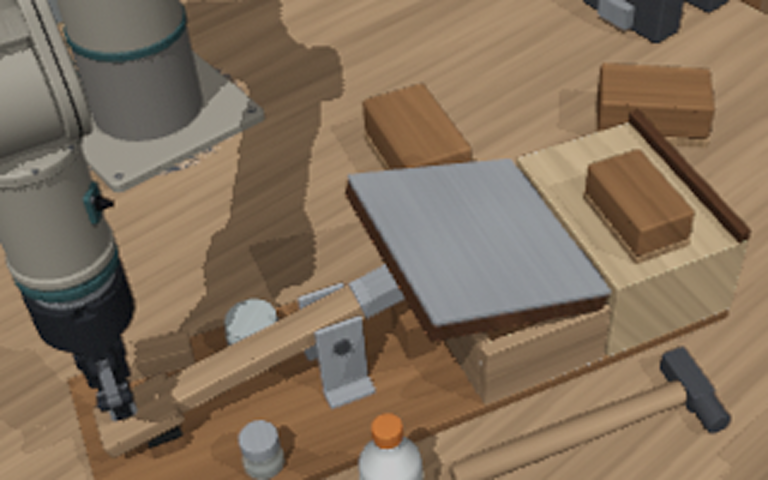

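Only a few mm are left, so I'll go gently onto the stop and a little past it.

{"name": "servo_tool", "arguments": {"increments": [{"dx":0,"dy":0,"dz":-0.3,"ax":0,"ay":0,"az":0,"claw":1},{"dx":0,"dy":0,"dz":-0.6,"ax":0,"ay":0,"az":0,"claw":1},{"dx":0,"dy":0,"dz":-0.7,"ax":0,"ay":0,"az":0,"claw":1},{"dx":0,"dy":0,"dz":-0.8,"ax":0,"ay":0,"az":0,"claw":1},{"dx":0,"dy":0,"dz":-0.8,"ax":0,"ay":0,"az":0,"claw":1},{"dx":0,"dy":0,"dz":-0.8,"ax":0,"ay":0,"az":0,"claw":1}]}}

```text
clock: 8.8
eef_pos: [422.0, -256.1, 55.8]
tool_rot: [-1.568, -0.004, -1.866]
force: [-6.2, -0.3, 38.7]
width: -0.2
```

It's on the stop at 38.7 N. I'll ease off a little and hold.

{"name": "servo_tool", "arguments": {"increments": [{"dx":0,"dy":0,"dz":0.15,"ax":0,"ay":0,"az":0,"claw":1},{"dx":0,"dy":0,"dz":0.15,"ax":0,"ay":0,"az":0,"claw":1},{"dx":0,"dy":0,"dz":0.15,"ax":0,"ay":0,"az":0,"claw":1},{"dx":0,"dy":0,"dz":0.15,"ax":0,"ay":0,"az":0,"claw":1},{"dx":0,"dy":0,"dz":0.15,"ax":0,"ay":0,"az":0,"claw":1},{"dx":0,"dy":0,"dz":0.15,"ax":0,"ay":0,"az":0,"claw":1}]}}

```text
clock: 9.3
eef_pos: [421.9, -256.2, 56.1]
tool_rot: [-1.569, -0.003, -1.866]
force: [-3.4, -1.9, 24.5]
width: -0.2
```

```bash
python3 look.py 11
```

```text
tcp in bin 0.5249275880956432 -191.24440790449268 [ 421.91900714 -256.16650685   56.105213  ] [-1.56888767 -0.00308853 -1.86623617] [-3.41309461 -1.88806    24.46091978] -0.24661889723026892 9.3
```

View pics/s11.png

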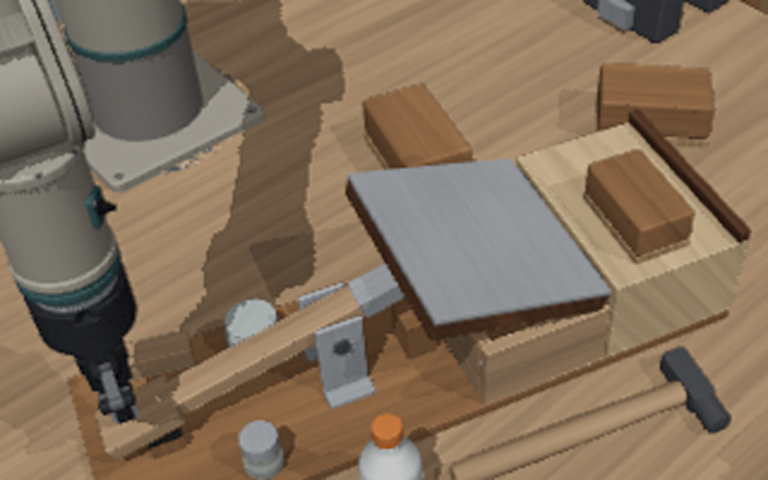

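View pics/t11.png

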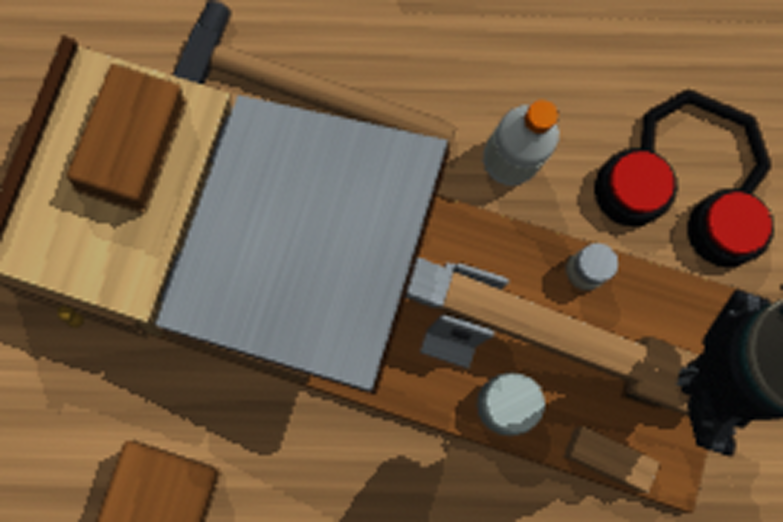

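The flap is up, the block hasn't moved, and the bystanders are in place. I'll check the flap angle before handing in.

```bash
python3 - <<'E'
from h import *
p=np.load('bin.npy');c,s=np.cos(p[2]),np.sin(p[2])
for a in (.2,.23,.26):
    for x in (-100,100):
        y=235-180*np.cos(a);z=115+180*np.sin(a);W=[p[0]+c*x-s*y,p[1]+s*x+c*y,z]
        q=proj(load('s11'),W);r=proj(load('t11'),W);print(a,x,((q-[120,100])*2.4).round(),((r-[220,130])*2.9).round())
E
```

```text
0.2 -100 [347. 182.] [372. 391.]
0.2 100 [432. 331.] [450. 144.]
0.23 -100 [347. 178.] [371. 390.]
0.23 100 [433. 327.] [449. 142.]
0.26 -100 [348. 173.] [370. 389.]
0.26 100 [435. 322.] [449. 139.]
```

```bash
python3 -c "
from cell import *
print(finish_job()); s=read_state(); print(s['clock'],s['eef_pos'],s['force'])"
```

```text
the job is handed in; nothing more can be done
None
the job is handed in; nothing more can be done
```

I pushed the sanding block along the flap and past the hinge onto the ledge, then pressed the lever down to its stop. I handed the job in at 9.3 s on the clock, still holding the lever down. `finish_job()` gives no verdict, so I don't know how it was judged.

My last checks showed:
- **Block:** it lies flat on the ledge, with its centre at about y = 299 mm in the bin's frame (272 mm needed). It looked unmoved in the pictures after the press.
- **Flap:** its free-edge corners in the scene picture match an opening of about 0.25 rad (0.23 needed). One corner read nearer 0.24, which is within pixel error.
- **Lever:** it is on its stop, with the fingertips at z = 56 mm and pressing with about 24 N. The force peaked at 39 N when the lever met the stop, and I then eased off. I expected the tips at about 54 mm; the 2 mm gap is within the stated approximation.
- **Surroundings:** the lever still sits between its cheeks, and I saw no bystander moved. I judged both by eye from the pictures and did not measure them.

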